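# Send a glue kit down the tilting-tray roller lane

### The arm

A 6-joint arm with a two-finger parallel gripper is mounted at the origin on the work surface. World frame = base frame: x ahead of the robot, y to its left, z up, the work surface at z = 0. Lengths are in mm, angles in rad, forces in N, time in s.
With the tool pointing down it reaches from about 300 to 850 mm from the base axis. Payload 5.4 kg.
Tool frame: the origin (TCP) lies at the very end of the fingers, on their centre line; the grasp point (between the pads) lies 19 mm behind it (grasp_offset is the distance from the TCP to the grasp point, in mm); z points along the fingers, y is the line along which they close (so a half turn about z gives the same grasp; the last joint's range is limited). The gripper opens to 85 mm and grips with 20 to 120 N. Pads are 22 mm wide; open, the fingers measure 114 mm over their backs; the gripper's body (76 mm by 85 mm) begins 54 mm behind the grasp point. The pads swing forward as they close: fully open they stand 13 mm farther back than shut.
Start: joints at [-1.312, 0.158, 1.597, -0, 1.386, -0.21], TCP at [259.769, -512.958, 200.899] pointing down, gripper open.
Joint ranges: [-2.91, 2.91], [-0.94, 2.29], [0.18, 2.7], [-1.29, 4.43], [0.17, 2.64], [-3, 3]. Speed limits (rad/s): [2.57, 2.57, 3.14, 3.14, 3.14, 3.14].

### API

Orientations are given as a rotation vector (axis times angle).
In Python, from plant import sense, get_image, job_done, grasp_offset gives the robot as it stands.
- The arm moves only by the shell command python3 -m pendant 'ROWS' [FORCE]. ROWS is a JSON object of lists of equal length, an entry for each row: "gripper": the finger opening in mm, from 0 to 85.4; "slide": the shift along the tool's x, y, z in mm, a list of three; "spin": the turn about the tool's z in degrees. A call has 1 to 5 rows; each row is the pose to reach, as a shift and turn from the pose commanded when the call began, along the tool's axes at that moment; what a row does not reach only later rows make up. A row lasts 1/8 s, in which the tool goes at most 62.5 mm and 10.7 degrees, less where a joint would pass 70% of its speed; a pose out of reach is approached as far as the arm can. A call with a gripper value outside its range is refused whole. The fingers move at their own pace and stop on an object; FORCE is the grip in N (left out, the last holds). Time passes only in rows, so rows that repeat a pose let the fingers close. It gives the time, the measured TCP pose, the force, the opening and the grip force at its end, in the units of the state.
- sense(): the state, without advancing time (a new reading comes with each control period).
- get_image(name): name is "side" or "top" or "wrist"; returns a dict with "color" (400x640x3 uint8, red, green, blue), "mtx" (3x3 intrinsics, pixels), "rvec" (rotation vector, rad) and "tvec" (3), from world to camera coordinates, as OpenCV has them. Camera axes: x right, y down, z forward; pixel columns grow to the right and rows downward; lengths in mm; the calibration is good to about 2 mm. A picture is of the moment at which its call begins. There is no depth.
- job_done(): hands the job in; it is judged then, once.
The state is a dict: "clock": time; "q": joint angles; "qvel": joint speeds; "effort": joint torques, N m; "position": TCP position; "tcp_rot": TCP orientation; "wrist_force": force on the tool from outside, world axes, zero at the start; "ft_torque": the same for the moment, N m; "finger_gap": finger opening in mm; "gripper_force": force on a finger pad.
Only numpy, scipy, OpenCV 4.12 (cv2) and the standard library are available. Lean on these libraries where they do the work, as an engineer would, in place of code of your own. Each camera call takes 0.05 s, during which the arm holds its last target. There are 200 camera calls.

### The job

Send this kit down to the next bench. Take the tape roll off the tilting tray and lay it flat on the table, stand the glue bottle and the paint jar in the caddy, and set the caddy on the tray with its handle in line with the lane, so that its weight tips the tray and it rolls down to the stop at the end by itself with both still standing in it. Don't push the tray down by hand, and leave everything else where it is.

Things in the scene. Friction and masses are not known exactly. Their poses are not given: they have to be found in the camera images.
- tray_bed (a point): Middle of the tilting tray's bed, on top of its 6 steel rollers, 125 mm above the table when level; x points towards the lane, z up. The bed is 230 mm long (x from -115 to +115 mm), 180 mm clear between aluminium side channels that stand 20 mm above the rollers, closed behind by a stop plate of that height (inner face at x = -111 mm), open towards the lane.
- tray_axle (a point): Middle of the cross axle the tray pivots on, 70 mm behind the bed's middle and 20 mm below the roller tops. Behind it a black steel counterweight, 58 mm across, on an arm (as far as 204 mm behind the bed's middle, about 145 mm high) holds the tray level against a stop.
- tray (a joint): Tilt of the tray in rad: 0 level, 0.17 fully tipped, front down to meet the lane. It needs about 0.25 N m about the axle to leave level: the empty caddy or the tape roll set mid-tray do not tip it; with bottle and jar in it the caddy does (with one of them it may). Damped: about a second to tip. It swings back level by itself once the load has run off.
- rack: Fixed aluminium bench rack that carries tray and lane; origin on the table under the middle of the level tray, x down the lane, y to its left. It reaches 124 mm to either side, x from -130 to +535 mm. The roller lane, 188 mm clear between channels 24 mm above its rollers, slopes 5 degrees from x = 120 to a rubber buffer at x = 500 mm: a caddy run home stands at x = 400 mm, 65 mm above the table.
- caddy: Grey plastic caddy, 200 mm long (x), 160 mm wide (y), about 0.3 kg; origin under its centre, z up, both ends alike. Floor 4 mm, outer walls 55 mm high. A mid panel along x (55 mm high) and two cross walls at x = +-26 mm (45 mm high) part it into six open cells; the four end cells, 69 mm (x) by 74 mm (y), are centred at x = +-62, y = +-40 mm; the two middle ones are too small for the jar.
- caddy_handle (a point): Middle of the caddy's straight handle bar, 14 mm by 14 mm in section, 174 mm long along the caddy's x, 115 mm above its underside, held by two thin posts at x = +-80 mm; space on both sides of it.
- glue_bottle: White plastic glue bottle with a paper label, standing: round body 50 mm across and 94 mm high, then a shoulder and a thin grey nozzle to 122 mm; about 0.25 kg. Origin at the centre of its underside, z up.
- paint_jar: White round paint jar with a lid, 56 mm across and 105 mm high, straight sided, standing; about 0.25 kg. Origin at the centre of its underside, z up.
- tape_roll: Large roll of packing tape, a plain ring 100 mm outside, 76 mm inside, 48 mm high, about 0.12 kg, lying flat on the tray at the start. Origin at the centre of its underside, z along its axis. The table to the right of the tray (the rack's -y side, up to 280 mm from the rack's middle line) is kept clear.
- spray_can: Bystander: plain aluminium spray can with white cap, 65 mm across, 190 mm high, standing among the kit; origin under its centre.
- filler_tin: Bystander: flat closed steel tin, 72 mm across, 32 mm high; origin under its centre.
- screwdriver: Bystander: screwdriver 180 mm long lying on the table along its x; origin near its middle.
- brush_pot: Bystander: white pot 76 mm across and 95 mm high with brushes in it, 180 mm high in all; origin under its centre.
- glue_gun: Bystander: black hot-glue gun lying on its side, about 200 mm by 130 mm, 32 mm thick; origin under its barrel.
Things that resemble listed ones, but are neither listed nor needed, are in the scene too. What is meant by the tape_roll is not orange, and is the smaller of those in its own colour. Leave any black or red look-alike of the glue_bottle alone.

How it is judged:
By the outcome, as a careful person would: the job done as asked, in the order asked, and still so for the second after the job is handed in, with the robot touching nothing.
It also fails if it takes over 72 s, if anything falls off the work surface, if the arm or the gripper's body presses on something with over 40 N, if the wrist force passes 120 N, or if a joint passes its speed limit or range.

## Working session

There is one attempt and no reset: what is moved stays moved. The work goes in short steps, Python scripts to look and compute and a shell command to move; the robot and the scene stay as the last step left them, time stands still between calls to the robot, and variables do not carry over. Pictures are saved under pics/ and viewed, at most 10 in all, crops included, and the job is handed in when it is done.

```bash
ls; mkdir -p pics
cat > h.py <<'E'
import numpy as np, cv2, pickle
from plant import sense,get_image
def grab(n,tag):
    d=get_image(n); pickle.dump(d,open(f'pics/{tag}.pkl','wb')); cv2.imwrite(f'pics/{tag}.png',d['color'][...,::-1]); return d
def load(tag): return pickle.load(open(f'pics/{tag}.pkl','rb'))
def ray(d,uv):
    R=cv2.Rodrigues(np.array(d['rvec'],float))[0]; t=np.array(d['tvec'],float).ravel()
    c=-R.T@t; r=R.T@np.linalg.inv(np.array(d['mtx']))@np.array([uv[0],uv[1],1.]); return c,r
def onz(d,uv,z):
    c,r=ray(d,uv); return c+r*(z-c[2])/r[2]
def proj(d,P): return cv2.projectPoints(np.array(P,float).reshape(-1,3),np.array(d['rvec'],float),np.array(d['tvec'],float),np.array(d['mtx'],float),None)[0].reshape(-1,2)
E
python3 - <<'E'
from h import *
import cv2
for n in('top','side'):
    d=grab(n,n+'0'); c,r=ray(d,(320,200)); print(n,c,r)
s=sense(); print(s['clock'],s['position'],s['tcp_rot'],s['finger_gap'])
import plant; print(plant.grasp_offset)
E
```

```text
pics
top [ 409.01892136  -52.92511218 1658.22958293] [ 0.04762297 -0.008404   -0.99886287]
side [ 61.20928213 828.26944164 689.41777732] [ 0.40659146 -0.75225765 -0.51887451]
0.1 [ 259.60099694 -512.38029912  200.00342975] [-3.05399117e+00 -7.29235915e-01  9.86674080e-05] 85.41060880628062
18.700000000000003
```

View pics/top0.png

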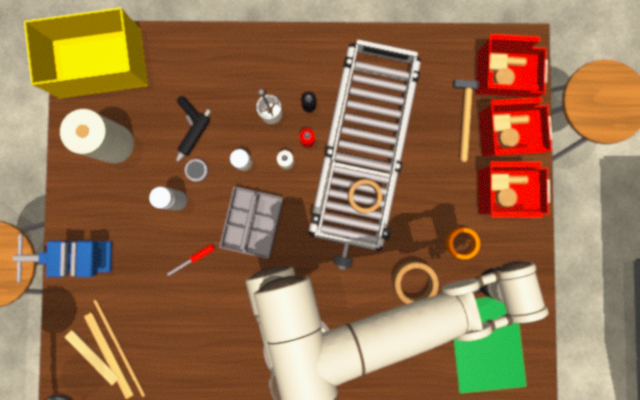

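View pics/side0.png

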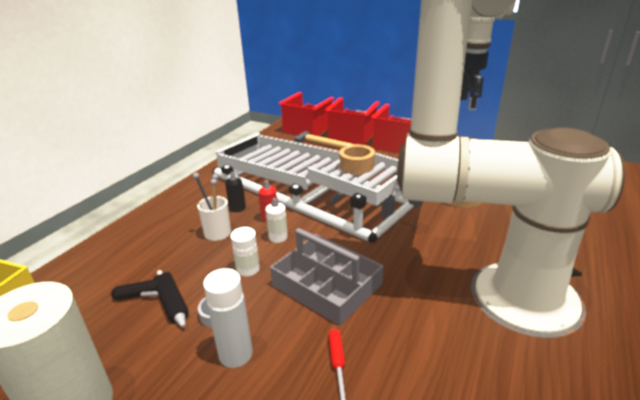

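Top view: tray around (350,200), with the lane running up to (385,50). Tape candidates are the tan ring on the tray (365,196), a larger tan ring (416,284) and an orange ring (463,243). I choose the one on the tray.
Bottle candidates are white (285,158), red (307,136) and black (308,101). I choose white. Jar candidates are the white lid (240,159), the spray can (165,198) and the brush pot (268,108). I choose (240,159). The caddy is at (251,221).
I'll check these choices in one close crop.

Run:
```python
from h import *
d=load('top0'); im=d['color'][...,::-1]
a=cv2.resize(im[90:275,150:430],None,fx=2.8,fy=2.8,interpolation=cv2.INTER_CUBIC)
cv2.imwrite('pics/crop0.png',a)
for n,uv,z in [('tape',(365,196),173),('bottle',(285,158),122),('jar',(240,159),105),('caddyc',(251,221),55),('can',(161,198),190),('tin',(195,170),32)]:
    print(n,onz(d,uv,z).round())
```

```text
tape [ 492. -200.  173.]
bottle [612.  43. 122.]
jar [611. 186. 105.]
caddyc [417. 155.  55.]
can [483. 404. 190.]
tin [583. 344.  32.]
```

View pics/crop0.png

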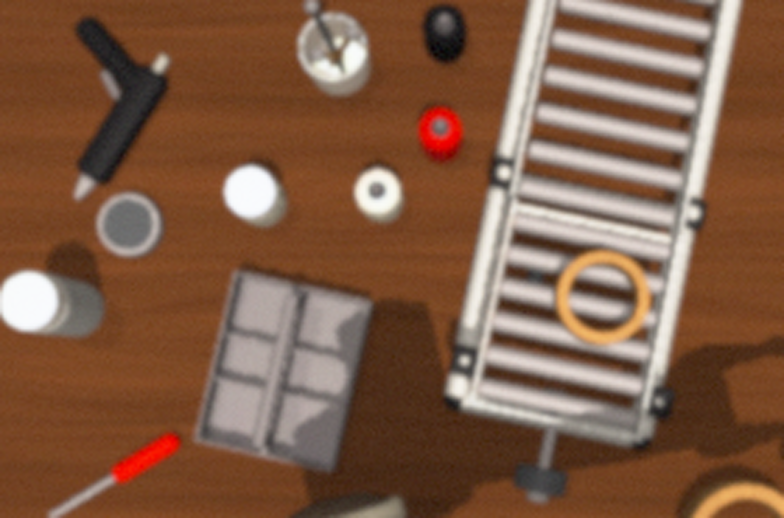

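The crop confirms the choices: tape ring at crop (603,297), white bottle with grey nozzle (378,192), plain white jar lid (252,190), and the caddy with its handle. Next I'll measure.

```bash
cat > m.py <<'E'
from h import *
d=load('top0'); im=d['color']; hsv=cv2.cvtColor(im,cv2.COLOR_RGB2HSV)
def big(m,box):
    x0,y0,x1,y1=box; k=np.zeros(m.shape,np.uint8); k[y0:y1,x0:x1]=m[y0:y1,x0:x1]
    c=max(cv2.findContours(k,cv2.RETR_EXTERNAL,cv2.CHAIN_APPROX_NONE)[0],key=cv2.contourArea); return c
H,S,V=[hsv[...,i].astype(int) for i in range(3)]
tape=((S>80)&(V>150)).astype(np.uint8)*255
for nm,box in(('tape',(340,175,390,220)),('bigtape',(390,255,440,310)),('orange',(440,220,485,265))):
    c=big(tape,box); (u,v),r=cv2.minEnclosingCircle(c); z=173 if nm=='tape' else 48
    print(nm,(u,v),r,onz(d,(u,v),z).round(1), 'rad',np.linalg.norm(onz(d,(u+r,v),z)-onz(d,(u,v),z)).round(1))
w=((S<40)&(V>215)).astype(np.uint8)*255
for nm,box,z in(('jar',(225,143,255,175),105),('bottle',(272,145,300,172),94)):
    c=big(w,box); (u,v),r=cv2.minEnclosingCircle(c); print(nm,(u,v),r,onz(d,(u,v),z).round(1),'rad',np.linalg.norm(onz(d,(u+r,v),z)-onz(d,(u,v),z)).round(1))
sub=V[148:168,277:293]; i=np.argmin(sub+0); print('nozzle',i%16+277,i//16+148)
g=((S<60)&(V>60)).astype(np.uint8)*255
g=cv2.morphologyEx(g,cv2.MORPH_OPEN,np.ones((3,3)))
c=big(g,(210,180,290,268)); r=cv2.minAreaRect(c); b=cv2.boxPoints(r); print('caddy',r)
for p in b: print(p,onz(d,p,55).round(),onz(d,p,0).round())
P=lambda x,y:(x/2.8+150,y/2.8+90)
print('rear plate L/R z145',onz(d,P(462,400),145).round(),onz(d,P(645,435),145).round())
print('tray/lane seam L/R z~145',onz(d,P(512,205),145).round(),onz(d,P(676,240),145).round())
print('lane end L,R',onz(d,(352,43),90).round(),onz(d,(419,53),90).round())
print('cw',onz(d,P(540,490),145).round())
E
python3 m.py
```

```text
tape (365.0, 195.82691955566406) 17.305919647216797 [ 492.9 -200.1  173. ] rad 51.9
bigtape (416.4591369628906, 284.1776428222656) 22.182493209838867 [ 215.9 -377.8   48. ] rad 71.5
orange (464.66064453125, 243.20216369628906) 16.471080780029297 [ 347.8 -534.8   48. ] rad 53.4
jar (238.77906799316406, 158.03488159179688) 8.76333236694336 [614.  189.5 105. ] rad 27.5
bottle (284.365234375, 158.22340393066406) 7.406180381774902 [615.5  47.1  94. ] rad 23.4
nozzle 286 148
caddy ((251.26821899414062, 221.87339782714844), (50.40062713623047, 62.90813446044922), 13.392498016357422)
[219.4678 246.6352] [334. 256.  55.] [332. 266.   0.]
[234.0386  185.43777] [531. 212.  55.] [536. 221.   0.]
[283.06863 197.1116 ] [494.  53.  55.] [497.  56.   0.]
[268.49783 258.30902] [298.  98.  55.] [294. 103.   0.]
rear plate L/R z145 [381. -51. 145.] [ 344. -249.  145.]
tray/lane seam L/R z~145 [ 594. -105.  145.] [ 556. -284.  145.]
lane end L,R [ 990. -167.   90.] [ 958. -383.   90.]
cw [ 284. -136.  145.]
```

```bash
cat > to.py <<'E'
# usage: to.py x y z yaw(tool x, deg): prints slide and spin from the current pose
import sys; from h import *
s=sense(); R=cv2.Rodrigues(np.array(s['tcp_rot'],float))[0]; p=np.array(s['position'])
yaw=np.degrees(np.arctan2(R[1,0],R[0,0]))
print('t',round(s['clock'],2),'pos',p.round(1),'yaw',yaw.round(1),'gap',round(s['finger_gap'],1),'F',np.round(s['wrist_force'],1),'q6',round(s['q'][5],2),'tilt',R[2].round(3))
if len(sys.argv)>4:
    a=[float(v) for v in sys.argv[1:5]]
    print('slide',(R.T@(np.array(a[:3])-p)).round(1),'spin',round((-(a[3]-yaw)+180)%360-180,1))
E
python3 to.py 450 -191 240 78.7
python3 -m pendant '{"gripper":[48,48,48,48,48],"slide":[[40,-25,-40],[95,-60,-40],[150,-95,-40],[205,-130,-40],[255,-160,-40]],"spin":[-10,-20,-30,-40,-50]}' 60
python3 to.py 450 -191 240 78.7
```

```text
t 0.1 pos [ 259.6 -512.4  200. ] yaw 26.9 gap 85.4 F [ 0.2  0.1 -0.1] q6 -0.21 tilt [ 0.    -0.002 -1.   ]
slide [ 315.1 -200.8  -39.5] spin -51.8
clock: 0.72
position: [413.4, -256.3, 240.6]
tcp_rot: [-2.456, -1.959, -0.0]
wrist_force: [0.6, 0.1, -0.0]
finger_gap: 47.8
gripper_force: 0.0
t 0.72 pos [ 413.4 -256.3  240.6] yaw 77.2 gap 47.8 F [ 0.6  0.1 -0. ] q6 -0.58 tilt [ 0. -0. -1.]
slide [71.8 21.1  0.6] spin -1.5
```

```bash
python3 -m pendant '{"gripper":[48,48,48],"slide":[[36,10,0],[72,21,0],[72,21,0]],"spin":[-1.5,-1.5,-1.5]}' | head -1
python3 to.py 450 -191 240 78.7
python3 - <<'E'
from h import *
d=grab('wrist','w1'); print(proj(d,[[450,-191,173],[493,-200,173]]))
E
```

```text
clock: 1.1
t 1.1 pos [ 450.3 -190.9  240.5] yaw 78.6 gap 48.1 F [ 0.5 -0.8  0.5] q6 -0.45 tilt [ 0.001 -0.001 -1.   ]
slide [-0.1 -0.2  0.5] spin -0.1
[[322.76278163 197.10625528]
 [379.43525353 197.48093824]]
```

View pics/w1.png

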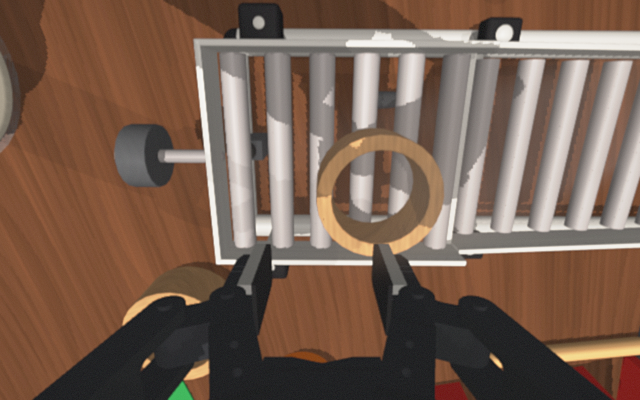

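The wrist view shows the ring centred near (380,191), with the tray's rear corners at (198,42) and (220,264). The rails run along rows 42 and 264, and the counterweight is at (145,155).

Run:
```python
from h import *
d=load('w1'); im=d['color']
hsv=cv2.cvtColor(im,cv2.COLOR_RGB2HSV); H,S,V=[hsv[...,i].astype(int) for i in range(3)]
for n,uv in dict(RL=(198,42),RR=(220,264),FL=(490,42),FR=(465,264)).items(): print(n,onz(d,uv,145).round(1))
for n,uv in dict(top=(381,128),left=(318,190),right=(443,190),ctr=(381,190),in_l=(331,190),in_r=(430,190)).items(): print(n,onz(d,uv,173).round(1))
a=onz(d,(198,42),145);b=onz(d,(490,42),145);c=onz(d,(220,264),145);e=onz(d,(465,264),145)
for v in(b-a,e-c): print('lane yaw',np.degrees(np.arctan2(v[1],v[0])))
v=a-c;print('from rear',np.degrees(np.arctan2(v[1],v[0]))-90,np.linalg.norm(v))
```

```text
RL [380.4 -61.  145. ]
RR [ 342.4 -244.6  145. ]
FL [ 595.8 -104.6  145. ]
FR [ 564.3 -289.4  145. ]
top [ 501.9 -147.7  173. ]
left [ 447.5 -184.6  173. ]
right [ 541.8 -203.7  173. ]
ctr [ 495.1 -194.2  173. ]
in_l [ 457.3 -186.6  173. ]
in_r [ 532.  -201.7  173. ]
lane yaw -11.443519292019074
lane yaw -11.41347573922396
from rear -11.703260235394751 187.5215376955218
```

```bash
python3 -m pendant '{"gripper":[48,48,48,30,10],"slide":[[4,1,50],[4,1,99],[4,1,99],[4,1,99],[4,1,99]],"spin":[0,0,0,0,0]}' 60 
python3 -m pendant '{"gripper":[5,5],"slide":[[0,0,0],[0,0,0]],"spin":[0,0]}' 
python3 to.py
```

```text
clock: 1.78
position: [452.9, -190.7, 144.6]
tcp_rot: [2.432, 1.981, 0.002]
wrist_force: [-0.0, 0.1, 0.2]
finger_gap: 13.5
gripper_force: 0.0
clock: 2.02
position: [451.9, -189.6, 142.8]
tcp_rot: [2.434, 1.984, 0.0]
wrist_force: [0.8, -0.0, 1.5]
finger_gap: 4.7
gripper_force: 1.2
t 2.02 pos [ 451.9 -189.6  142.8] yaw 78.4 gap 4.7 F [ 0.8 -0.   1.5] q6 -0.44 tilt [-0.001  0.001 -1.   ]
```

Run:
```python
from h import *
d=grab('wrist','w2')
print(proj(d,[[452,-189,143],[495,-195,173]]))
```

```text
[[323.32887014 231.53007352]
 [412.75569058 251.19988877]]
```

View pics/w2.png

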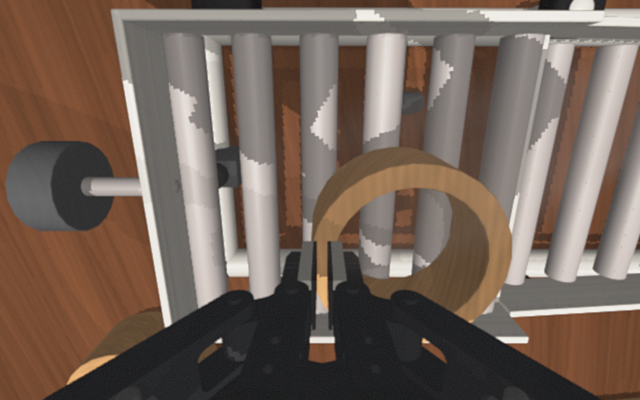

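```bash
python3 -m pendant '{"gripper":[0,0],"slide":[[0,0,0],[0,0,0]],"spin":[0,0]}' 60 | tail -3
python3 - <<'E'
from h import *
d=grab('wrist','w3')
cv2.imwrite('pics/w3c.png',cv2.resize(d['color'][140:340,220:540,::-1],None,fx=2.4,fy=2.4))
E
```

```text
wrist_force: [0.8, -0.6, 3.8]
finger_gap: 0.1
gripper_force: 1.9
```

View pics/w3c.png

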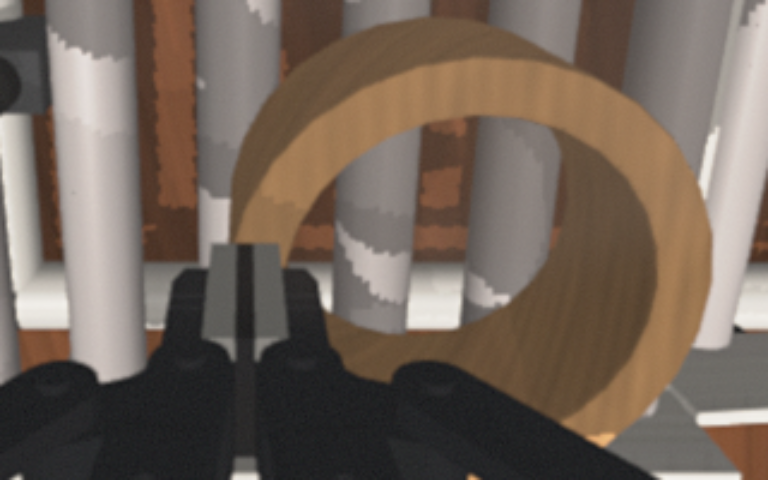

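Run:
```python
from h import *
d=load('w3'); print(ray(d,(320,200))[0])
for z in(143,160,173):
  print(z,*[onz(d,(u/2.4+220,v/2.4+140),z)[:2].round(1) for u,v in((712,245),(235,240),(460,58),(290,265),(656,265))])
d=load('w1'); print(ray(d,(320,200))[0])
for z in(143,160,173):
  print(z,*[onz(d,p,z)[:2].round(1) for p in((318,190),(443,190))])
```

```text
[ 466.31535221 -113.83530359  316.18739299]
143 [ 560.9 -218.1] [ 447.9 -193.4] [ 506.6 -159.8] [ 459.7 -202.7] [ 547.4 -220.8]
160 [ 551.6 -207.9] [ 449.7 -185.6] [ 502.7 -155.3] [ 460.3 -194. ] [ 539.4 -210.3]
173 [ 544.5 -200.1] [ 451.1 -179.6] [ 499.6 -151.8] [ 460.8 -187.3] [ 533.3 -202.3]
[ 464.61050325 -115.40295432  414.26359267]
143 [ 445.4 -193.3] [ 551.4 -214.7]
160 [ 446.6 -188.4] [ 546.  -208.5]
173 [ 447.5 -184.6] [ 541.8 -203.7]
```

Run:
```python
from h import *
d=load('side0'); im=d['color']; hsv=cv2.cvtColor(im,cv2.COLOR_RGB2HSV); H,S,V=[hsv[...,i].astype(int) for i in range(3)]
m=((S>90)&(V>100)&(H<25)).astype(np.uint8)*255; k=np.zeros_like(m); k[138:180,334:382]=m[138:180,334:382]
c=max(cv2.findContours(k,0,1)[0],key=cv2.contourArea); print(cv2.boundingRect(c))
for h in (125,143,165,173):
  t=np.linspace(0,6.28,60); p=proj(d,np.c_[494+50*np.cos(t),-195+50*np.sin(t),0*t+h]); print(h,p.min(0).round(1),p.max(0).round(1))
w=load('w3'); print([ (z,proj(w,[[452,-190,z]]).round(0)[0]) for z in (143,155,165,175)])
```

```text
(334, 138, 48, 38)
125 [338.3 159.3] [373.2 175.1]
143 [338.2 153.8] [373.4 169.4]
165 [338.2 147. ] [373.7 162.2]
173 [338.1 144.5] [373.7 159.5]
[(143, array([324., 233.])), (155, array([324., 242.])), (165, array([324., 251.])), (175, array([324., 261.]))]
```

Run:
```python
from h import *
w=load('w3'); print(w['mtx']); R=cv2.Rodrigues(np.array(w['rvec'],float))[0]
t=np.array(w['tvec']).ravel()
for y in(-201,-190,-179):
  for z in(143,150,160,173): P=np.array([452,y,z]); print(y,z,'depth',(R@P+t)[2].round(),proj(w,[P]).round()[0])
w1=load('w1'); print('w1 gap edges f*48/104=',w1['mtx'][0][0]*48/104)
s=sense(); print(s['wrist_force'],s['position'],s['effort'],s['gripper_force'],s['ft_torque'])
```

```text
[[326.77269891   0.         321.66296588]
 [  0.         326.77269891 195.34060613]
 [  0.           0.           1.        ]]
-201 143 depth 192.0 [327. 250.]
-201 150 depth 185.0 [328. 256.]
-201 160 depth 175.0 [328. 265.]
-201 173 depth 163.0 [329. 278.]
-190 143 depth 188.0 [324. 233.]
-190 150 depth 182.0 [324. 239.]
-190 160 depth 172.0 [324. 247.]
-190 173 depth 160.0 [324. 259.]
-179 143 depth 185.0 [320. 216.]
-179 150 depth 179.0 [320. 221.]
-179 160 depth 169.0 [320. 228.]
-179 173 depth 157.0 [320. 238.]
w1 gap edges f*48/104= 150.81816872735075
[0.00625586 0.0653629  3.99189259] [ 451.93636698 -189.54967232  142.46377266] [ 1.56729380e-01 -2.92844242e+01 -2.95766866e+01  6.71431096e-02
  1.03119565e-01 -5.73805992e-04] 2.0133549352976843 [-0.04170026 -0.07761859  0.01659589]
```

The closed fingertips show in the image at about z=173, resting on the ring's top (+4 N). The real tips therefore look roughly 30 mm higher than the reported TCP. I'll test that gently by opening and descending in small, force-checked steps.

```bash
python3 -m pendant '{"gripper":[48,48,48],"slide":[[0,0,-6],[0,0,-6],[0,0,-6]],"spin":[0,0,0]}' 60 | grep -E "posi|for|gap"
python3 -m pendant '{"gripper":[48,48,48],"slide":[[0,0,8],[0,0,16],[0,0,16]],"spin":[0,0,0]}' 60 | grep -E "posi|for|gap"
python3 - <<'E'
from h import *
d=grab('wrist','w4')
cv2.imwrite('pics/w4c.png',cv2.resize(d['color'][140:340,200:520,::-1],None,fx=2.4,fy=2.4))
E
```

```text
position: [451.3, -189.0, 147.6]
wrist_force: [-0.4, -0.0, -0.4]
finger_gap: 47.8
gripper_force: 0.0
position: [450.7, -188.6, 130.6]
wrist_force: [0.8, 0.6, 0.2]
finger_gap: 48.1
gripper_force: 0.0
```

View pics/w4c.png

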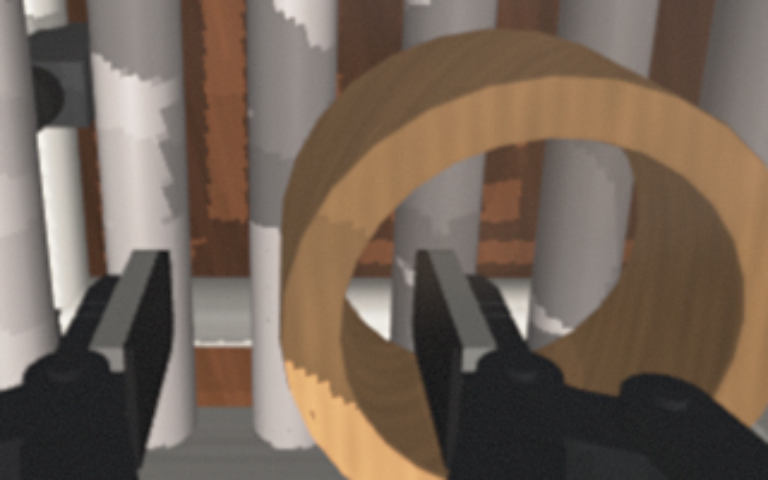

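The fingers now straddle the rear wall with no contact, which fits the short-finger reading (offset about 30 mm). I'll go lower, checking force.

```bash
python3 -m pendant '{"gripper":[48,48,48],"slide":[[0,2,8],[0,2,18],[0,2,18]],"spin":[0,0,0]}' 60 | grep -E "posi|for|gap"
python3 -m pendant '{"gripper":[10,5,5,5],"slide":[[0,0,0],[0,0,0],[0,0,0],[0,0,0]],"spin":[0,0,0,0]}' 60 | grep -E "clock|posi|for|gap"
```

```text
position: [452.7, -189.0, 112.6]
wrist_force: [-0.8, -0.4, 0.4]
finger_gap: 48.2
gripper_force: 0.0
clock: 4.05
position: [453.6, -189.8, 114.1]
wrist_force: [-0.1, -0.7, -0.2]
finger_gap: 10.4
gripper_force: 60.3
```

```bash
python3 -m pendant '{"gripper":[5,5,5,5,5],"slide":[[0,0,-35],[0,0,-65],[-60,0,-65],[-120,0,-65],[-180,0,-60]],"spin":[0,0,0,0,0]}' | grep -E "posi|force|gap"
python3 -m pendant '{"gripper":[5,5,5,5,5],"slide":[[-10,0,10],[-10,0,65],[-10,0,115],[-10,0,165],[-10,0,176]],"spin":[0,0,0,0,0]}' | grep -E "posi|force|gap"
python3 -m pendant '{"gripper":[5,5],"slide":[[0,0,0],[0,0,5]],"spin":[0,0]}' | grep -E "posi|force|gap"
```

```text
position: [416.9, -367.8, 174.4]
wrist_force: [0.7, 0.3, -0.9]
finger_gap: 10.0
gripper_force: 60.1
position: [413.1, -371.7, -6.0]
wrist_force: [-0.3, 0.6, -1.3]
finger_gap: 10.7
gripper_force: 60.2
position: [416.9, -377.8, -4.3]
wrist_force: [-0.1, -0.2, -1.2]
finger_gap: 10.3
gripper_force: 60.2
```

```bash
python3 -m pendant '{"gripper":[5,5,5],"slide":[[0,0,2],[0,0,4],[0,0,4]],"spin":[0,0,0]}' | grep -E "posi|wrist_force"
python3 -m pendant '{"gripper":[5,5,5],"slide":[[0,0,2],[0,0,3],[0,0,3]],"spin":[0,0,0]}' | grep -E "posi|wrist_force"
```

```text
position: [415.3, -376.0, -10.7]
wrist_force: [0.8, -0.3, -0.1]
position: [415.4, -376.1, -11.0]
wrist_force: [-7.5, 9.5, 22.1]
```

```bash
python3 -m pendant '{"gripper":[40,48,48,48,48],"slide":[[0,0,-3],[0,0,-3],[0,0,-40],[0,0,-100],[0,0,-160]],"spin":[0,0,0,0,0]}' 60| grep -E "posi|wrist_force"
python3 -m pendant '{"gripper":[48,70,70,70,70],"slide":[[0,0,-50],[50,0,-100],[100,30,-100],[160,40,-100],[220,50,-100]],"spin":[0,0,0,0,0]}' | grep -E "posi|wrist_force"
python3 to.py 615 47 240 78.5
python3 -c "
from h import *
grab('top','t2')"
```

```text
position: [414.8, -375.3, 146.9]
wrist_force: [1.2, -0.7, 0.4]
position: [509.1, -168.6, 245.7]
wrist_force: [0.8, -0.2, -0.1]
t 7.55 pos [ 509.1 -168.6  245.7] yaw 78.3 gap 70.2 F [ 0.8 -0.2 -0.1] q6 -0.34 tilt [ 0.  0. -1.]
slide [232.6  60.1   5.8] spin -0.2
```

```bash
python3 -m pendant '{"gripper":[70,70,70,70,70],"slide":[[60,15,0],[120,30,0],[180,45,0],[232,60,0],[232,60,0]],"spin":[0,0,0,0,0]}' | grep -E "posi|wrist_force"
python3 - <<'E'
from h import *
d=grab('wrist','w5'); 
P=[[615.5,47,94],[612,44,122],[614,189,105],[414,157,55]]; print(proj(d,P).round())
t=load('t2'); hsv=cv2.cvtColor(t['color'],cv2.COLOR_RGB2HSV); m=((hsv[...,1]>80)&(hsv[...,2]>150)).astype(np.uint8)*255
for c in cv2.findContours(m,0,1)[0]:
    (u,v),r=cv2.minEnclosingCircle(c)
    if 14<r<25 and 330<u<480: print('ring',u,v,r,onz(t,(u,v),48).round())
a=d['color'][...,::-1]; b=load('t2')['color'][130:330,300:500,::-1]
cv2.imwrite('pics/v5.png',np.hstack([cv2.resize(a,(560,350)),cv2.resize(b,(240,350))]))
E
```

```text
position: [614.7, 48.0, 244.8]
wrist_force: [-0.5, -0.9, 0.1]
[[324. 173.]
 [321. 184.]
 [290.  18.]
 [119. 102.]]
ring 416.3413391113281 284.5479736328125 22.461782455444336 [ 215. -377.   48.]
ring 464.1557312011719 243.12295532226562 16.5997314453125 [ 348. -533.   48.]
ring 419.6470642089844 209.61764526367188 16.140295028686523 [ 456. -390.   48.]
```

View pics/v5.png

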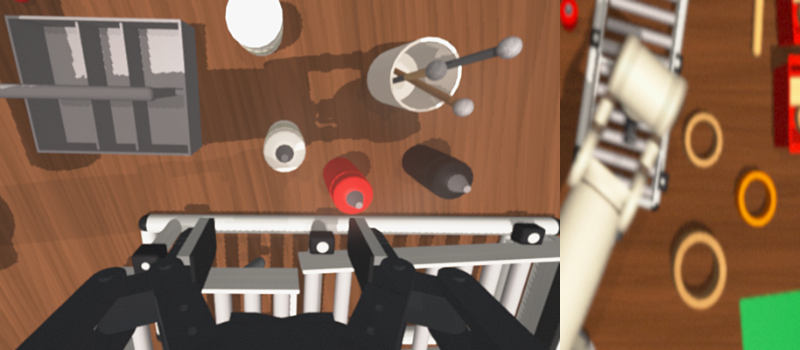

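The tape ring lies flat at (456,-390). The wrist view shows the bottle nozzle at full-frame (327,177), the jar lid at (291,25), and caddy rim corners at about (6,20), (208,23), (217,174) and (43,175).

```bash
python3 - <<'E'
from h import *
d=load('w5'); k=1/.875
for n,p,z in(('nozzle',(286,155),122),('body',(285,145),92),('jar',(255,22),105),('c1',(5,18),55),('c2',(182,20),55),('c3',(190,152),55),('c4',(38,153),55),('hend',(152,93),115),('red',(357,202),122)):
    print(n,onz(d,(p[0]*k,p[1]*k),z).round(1))
hsv=cv2.cvtColor(d['color'],cv2.COLOR_RGB2HSV);m=((hsv[...,1]<40)&(hsv[...,2]>200)).astype(np.uint8)*255
for c in cv2.findContours(m[:200],0,1)[0]:
    (u,v),r=cv2.minEnclosingCircle(c)
    if cv2.contourArea(c)>600: print(cv2.contourArea(c),cv2.boundingRect(c),u,v,r)
s=load('side0'); print('side nozzle/jar pred',proj(s,[[614,46,122],[614,46,0],[613,187,105],[613,187,0]]).round())
E
python3 to.py 614 46 60 77.5
```

```text
nozzle [618.6  49.  122. ]
body [618.7  53.4  92. ]
jar [614.  183.6 105. ]
c1 [332.5 253.6  55. ]
c2 [530.2 211.7  55. ]
c3 [494.1  60.8  55. ]
c4 [298.6  98.7  55. ]
hend [496.2 138.6 115. ]
red [686.4 -20.2 122. ]
1618.5 (302, 150, 47, 46) 325.15130615234375 172.43788146972656 23.423837661743164
1045.5 (446, 42, 78, 84) 485.5 84.0 44.70188903808594
678.5 (125, 27, 22, 59) 140.38514709472656 56.22273635864258 29.32001495361328
1768.0 (107, 21, 103, 63) 158.0 51.5 59.42441940307617
2910.0 (258, 0, 65, 55) 289.5 19.759260177612305 34.679752349853516
side nozzle/jar pred [[275. 198.]
 [279. 237.]
 [244. 233.]
 [249. 268.]]
t 8.28 pos [614.2  46.  245. ] yaw 78.5 gap 70.2 F [-0.2  0.1  0.1] q6 0.08 tilt [-0.    -0.001 -1.   ]
slide [0.00e+00 1.00e-01 1.85e+02] spin 1.0
```

```bash
python3 -m pendant '{"gripper":[70,70,70,70,70],"slide":[[2,2,50],[2,2,100],[2,2,150],[2,2,200],[2,2,216]],"spin":[1,1,1,1,1]}' 45| grep -E "posi|wrist_force"
python3 -m pendant '{"gripper":[45,40,40,40,40],"slide":[[0,0,0],[0,0,0],[0,0,0],[0,0,0],[0,0,0]],"spin":[0,0,0,0,0]}' | grep -E "posi|force|gap"
```

```text
position: [613.1, 45.2, 26.2]
wrist_force: [0.1, -0.4, 0.2]
position: [617.1, 46.3, 30.9]
wrist_force: [1.1, 0.1, 1.8]
finger_gap: 49.1
gripper_force: 47.1
```

```bash
python3 -m pendant '{"gripper":[40,40,40,40,40],"slide":[[0,0,-50],[0,0,-105],[0,-15,-110],[0,-20,-110],[0,-20,-110]],"spin":[0,0,0,0,0]}' | grep -E "posi|gap"
python3 to.py 466 105 141 77.8
```

```text
position: [595.8, 50.9, 138.5]
finger_gap: 49.0
t 10.15 pos [595.8  50.9 138.5] yaw 77.4 gap 49.0 F [ 0.5  0.2 -3. ] q6 0.1 tilt [-0.    -0.003 -1.   ]
slide [  24.4 -138.5   -2.2] spin -0.4
```

```bash
python3 -m pendant '{"gripper":[40,40,40,40,40],"slide":[[10,-50,0],[20,-100,0],[24,-139,0],[24,-139,0],[24,-139,0]],"spin":[0,0,0,0,0]}' | grep -E "posi|gap"
python3 to.py 466 105 40 77.8
python3 - <<'E'
from h import *
d=grab('wrist','w6'); print(proj(d,[[414,157,115],[466,105,44]]).round())
cv2.imwrite('pics/w6.png',d['color'][...,::-1])
E
```

```text
position: [467.1, 104.3, 139.6]
finger_gap: 49.0
t 10.78 pos [467.1 104.3 139.6] yaw 77.4 gap 49.0 F [ 0.1 -0.2 -2.3] q6 0.19 tilt [-0.  0. -1.]
slide [ 0.4 -1.3 99.6] spin -0.4
[[220. 156.]
 [321. 186.]]
```

View pics/w6.png

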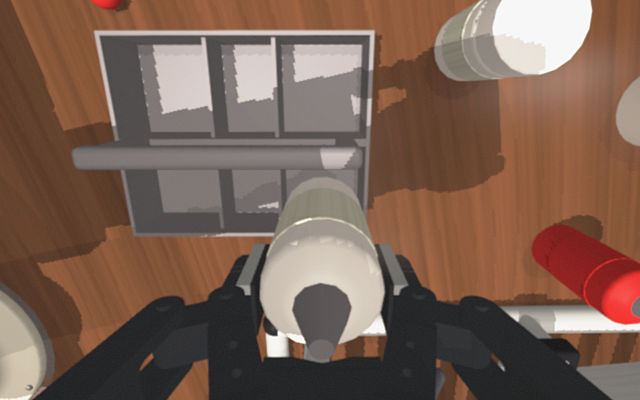

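The bottle is gripped upright above the right front cell. The handle runs from (75,157) to (362,157) and the rim corners are (97,32) and (374,31).

```bash
python3 - <<'E'
from h import *
d=load('w6')
for p,z in(((75,157),115),((362,157),115),((97,32),55),((374,31),55),((135,235),55)): print(onz(d,p,z).round(1))
E
python3 -m pendant '{"gripper":[40,40,40,40,40],"slide":[[0,-1,40],[0,-1,80],[0,-1,95],[0,-1,99],[0,-1,99]],"spin":[0,0,0,0,0]}' | grep -E "posi|force"
```

```text
[327.1 176.1 115. ]
[498.9 137.5 115. ]
[335.1 255.3  55. ]
[528.8 212.5  55. ]
[300.5 100.7  55. ]
position: [467.0, 104.6, 42.1]
wrist_force: [0.1, -0.4, -2.0]
gripper_force: 48.5
```

```bash
python3 -m pendant '{"gripper":[40,40,40],"slide":[[0,0,3],[0,0,5],[0,0,5]],"spin":[0,0,0]}' | grep -E "posi|wrist_force"
python3 -m pendant '{"gripper":[40,40,40],"slide":[[0,0,1],[0,0,2],[0,0,2]],"spin":[0,0,0]}' | grep -E "posi|wrist_force"
```

```text
position: [465.6, 104.8, 36.1]
wrist_force: [-0.6, 0.5, -3.2]
position: [465.9, 104.8, 34.8]
wrist_force: [-2.3, 0.6, 4.6]
```

```bash
python3 -m pendant '{"gripper":[68,68,68,68,68],"slide":[[0,0,0],[0,0,0],[0,0,-50],[0,0,-100],[0,0,-150]],"spin":[0,0,0,0,0]}' | grep -E "posi|wrist_force"
python3 to.py 613 187 190 77.8
```

```text
position: [465.4, 104.8, 185.5]
wrist_force: [1.1, 0.4, -0.1]
t 12.82 pos [465.4 104.8 185.5] yaw 77.4 gap 68.3 F [ 1.1  0.4 -0.1] q6 0.19 tilt [ 0.  0. -1.]
slide [112.5 126.   -4.5] spin -0.4
```

```bash
python3 -m pendant '{"gripper":[78,78,78,78,78],"slide":[[40,42,0],[80,84,0],[113,126,0],[113,126,0],[113,126,0]],"spin":[0,0,0,0,0]}' | grep -E "posi|wrist_force"
python3 - <<'E'
from h import *
d=grab('wrist','w7'); hsv=cv2.cvtColor(d['color'],cv2.COLOR_RGB2HSV);m=((hsv[...,1]<40)&(hsv[...,2]>235)).astype(np.uint8)*255
print(proj(d,[[613,187,105]]))
for c in cv2.findContours(m,0,1)[0]:
    if cv2.contourArea(c)>600:
        (u,v),r=cv2.minEnclosingCircle(c); print(cv2.contourArea(c),cv2.boundingRect(c),u,v,r,onz(d,(u,v),105).round(1))
E
```

```text
position: [612.7, 187.3, 183.5]
wrist_force: [0.1, -0.3, -0.2]
[[323.48600794 192.90036785]]
2133.0 (291, 157, 68, 57) 324.49237060546875 188.0426788330078 34.03318405151367 [614.7 190.8 105. ]
632.5 (215, 0, 79, 55) 253.18455505371094 14.526424407958984 40.509666442871094 [593.7 323.1 105. ]
```

```bash
python3 -m pendant '{"gripper":[78,78,78,78,78],"slide":[[2,1,50],[2,1,100],[2,1,140],[2,1,148],[2,1,148]],"spin":[0,0,0,0,0]}' 45| grep -E "posi|wrist_force"
python3 -m pendant '{"gripper":[50,45,45,45],"slide":[[0,0,0],[0,0,0],[0,0,0],[0,0,0]],"spin":[0,0,0,0]}' | grep -E "posi|force|gap"
python3 -m pendant '{"gripper":[45,45,45,45,45],"slide":[[0,0,-50],[0,0,-100],[0,0,-145],[0,-10,-150],[0,-10,-150]],"spin":[0,0,0,0,0]}' | grep -E "posi|force|gap"
python3 to.py 362 209 186 77.5
```

```text
position: [615.1, 189.0, 37.5]
wrist_force: [0.3, 0.9, 0.8]
position: [616.4, 189.5, 39.0]
wrist_force: [-2.4, -0.2, 7.3]
finger_gap: 54.9
gripper_force: 46.8
position: [603.7, 191.6, 185.1]
wrist_force: [-0.1, 0.1, -3.7]
finger_gap: 55.0
gripper_force: 49.3
t 15.25 pos [603.7 191.6 185.1] yaw 77.4 gap 55.0 F [-0.1  0.1 -3.7] q6 0.34 tilt [-0.    -0.001 -1.   ]
slide [ -35.8 -239.6   -0.6] spin -0.1
```

```bash
python3 -m pendant '{"gripper":[45,45,45,45,45],"slide":[[-10,-55,0],[-18,-110,0],[-26,-165,0],[-34,-220,0],[-36,-240,0]],"spin":[0,0,0,0,0]}' | grep -E "posi|gap"
python3 -m pendant '{"gripper":[45],"slide":[[0,0,0]],"spin":[0]}' | grep -E "gap"
python3 to.py 361.5 209 50 77.5
```

```text
position: [358.3, 208.5, 182.6]
finger_gap: 55.6
finger_gap: 54.4
t 16.0 pos [360.5 208.6 183.7] yaw 77.4 gap 54.4 F [ 0.8  0.3 -3.1] q6 0.45 tilt [-0.002 -0.003 -1.   ]
slide [  0.8   1.3 133.7] spin -0.1
```

```bash
python3 -m pendant '{"gripper":[45,45,45,45,45],"slide":[[1,1,50],[1,1,85],[1,1,100],[1,1,115],[1,1,125]],"spin":[0,0,0,0,0]}' | grep -E "posi|wrist_force"
python3 -m pendant '{"gripper":[45,45,45],"slide":[[0,0,6],[0,0,13],[0,0,13]],"spin":[0,0,0]}' | grep -E "posi|wrist_force"
```

```text
position: [364.8, 209.6, 60.7]
wrist_force: [0.4, -1.3, -3.3]
position: [363.8, 209.5, 47.7]
wrist_force: [-0.5, 0.2, -2.9]
```

```bash
python3 -m pendant '{"gripper":[45,45,45],"slide":[[0,-1,2],[0,-1,4],[0,-1,4]],"spin":[0,0,0]}' | grep -E "posi|wrist_force"
python3 -m pendant '{"gripper":[45,45,45],"slide":[[0,0,1],[0,0,3],[0,0,3]],"spin":[0,0,0]}' | grep -E "posi|wrist_force"
```

```text
position: [363.0, 209.7, 43.9]
wrist_force: [0.7, -1.1, -2.7]
position: [363.5, 210.1, 43.0]
wrist_force: [-8.0, -0.1, 17.2]
```

```bash
python3 -m pendant '{"gripper":[72,72,72,72,72],"slide":[[0,0,-1],[0,0,-1],[0,0,-50],[0,0,-100],[0,0,-145]],"spin":[0,0,0,0,0]}' | grep -E "posi|wrist_force"
python3 -m pendant '{"gripper":[60,60,60,60,60],"slide":[[0,0,-10],[-10,10,-10],[-20,20,-10],[-40,40,-10],[-40,60,-10]],"spin":[10,20,30,40,50]}' | grep -E "posi|wrist_force"
python3 -m pendant '{"gripper":[60,60,60,60,60],"slide":[[0,0,0],[0,0,0],[0,0,0],[0,0,0],[0,0,0]],"spin":[10,20,30,40,40]}' | grep -E "posi|wrist_force"
python3 to.py 413.5 157 190 -12.5
python3 - <<'E'
from h import *
d=grab('wrist','w8'); cv2.imwrite('pics/w8.png',d['color'][...,::-1]); print(proj(d,[[413.5,157,115],[498,138,115],[329,176,115],[466,105,126],[362,209,109]]).round())
E
```

```text
position: [363.2, 209.7, 187.6]
wrist_force: [1.2, -0.3, 0.7]
position: [413.3, 156.5, 195.8]
wrist_force: [0.2, -0.2, -0.3]
position: [412.8, 157.5, 195.7]
wrist_force: [0.1, 0.1, -0.9]
t 19.62 pos [412.8 157.5 195.7] yaw -12.5 gap 60.0 F [ 0.1  0.1 -0.9] q6 1.88 tilt [-0.  0. -1.]
slide [0.8 0.4 5.7] spin -0.0
[[323. 189.]
 [323.  76.]
 [322. 282.]
 [377. 111.]
 [278. 254.]]
```

View pics/w8.png

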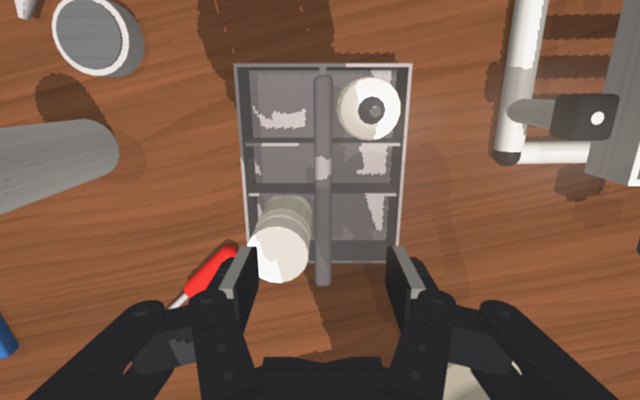

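Both items stand in diagonal cells: nozzle at (374,110), lid at (279,253). The handle runs down column 323 as predicted. Now I'll grip the handle.

```bash
python3 -m pendant '{"gripper":[60,60,60,60,60],"slide":[[1,0,50],[1,0,90],[1,0,115],[1,0,129],[1,0,129]],"spin":[0,0,0,0,0]}' 100| grep -E "posi|wrist_force"
python3 -m pendant '{"gripper":[30,8,8,8,8],"slide":[[0,0,0],[0,0,0],[0,0,0],[0,0,0],[0,0,0]],"spin":[0,0,0,0,0]}' | grep -E "posi|force|gap"
python3 -m pendant '{"gripper":[8,8,8,8,8],"slide":[[0,0,-10],[0,0,-20],[0,0,-30],[0,0,-30],[0,0,-30]],"spin":[0,0,0,0,0]}' | grep -E "posi|force|gap"
python3 -c "
from h import *
s=sense(); print(s['ft_torque'])"
```

```text
position: [413.3, 157.3, 66.4]
wrist_force: [0.1, 0.8, -0.4]
position: [414.8, 157.1, 68.0]
wrist_force: [-1.7, -2.5, 6.1]
finger_gap: 12.2
gripper_force: 98.1
position: [413.5, 157.4, 96.7]
wrist_force: [-0.3, 0.4, -8.9]
finger_gap: 11.9
gripper_force: 97.9
[-0.01446628 -0.0058357  -0.02118791]
```

```bash
python3 -m pendant '{"gripper":[8,8,8,8,8],"slide":[[0,0,-40],[0,0,-80],[0,0,-115],[0,0,-140],[0,0,-140]],"spin":[0,0,0,0,0]}' | grep -E "posi|gap"
python3 to.py 472.5 -175 236 -11.45
```

```text
position: [415.2, 157.5, 238.5]
finger_gap: 12.1
t 22.18 pos [415.2 157.5 238.5] yaw -12.6 gap 12.1 F [ 0.4  0.7 -8.3] q6 1.88 tilt [ 0.004 -0.001 -1.   ]
slide [128.7 311.9   2.6] spin -1.2
```

Run:
```python
# refine rack pose from w1 (rails at z=145): dark/bright edges along columns, bright-white rail tops
from h import *
d=load('w1'); g=cv2.cvtColor(d['color'],cv2.COLOR_RGB2GRAY).astype(float)
for name,rows,cols in(('left',(34,60),(215,235,300,330,440)),('right',(250,275),(235,250))):
    for u in cols: print(name,u,rows[0],g[rows[0]:rows[1],u].astype(int).tolist())
```

```text
left 215 34 [93, 91, 90, 90, 112, 153, 175, 176, 177, 174, 169, 146, 114, 103, 103, 102, 106, 106, 109, 107, 111, 110, 110, 110, 109, 114]
left 235 34 [57, 62, 64, 68, 93, 144, 173, 177, 176, 178, 170, 149, 118, 102, 103, 104, 106, 107, 117, 122, 129, 136, 138, 138, 137, 140]
left 300 34 [165, 169, 171, 176, 175, 166, 170, 174, 175, 178, 175, 160, 130, 106, 101, 102, 102, 106, 115, 125, 124, 114, 89, 64, 55, 62]
left 330 34 [163, 168, 173, 176, 173, 168, 166, 169, 174, 176, 177, 163, 137, 108, 103, 103, 101, 102, 107, 116, 120, 125, 132, 132, 135, 133]
left 440 34 [225, 226, 216, 192, 179, 171, 165, 171, 177, 177, 178, 174, 162, 131, 108, 103, 106, 104, 107, 114, 125, 124, 110, 89, 59, 55]
right 235 250 [109, 112, 112, 111, 110, 112, 111, 111, 117, 165, 221, 212, 171, 115, 59, 33, 39, 39, 35, 34, 37, 42, 39, 35, 33]
right 250 250 [107, 107, 107, 104, 94, 90, 88, 94, 98, 99, 98, 95, 97, 97, 97, 97, 96, 95, 95, 98, 95, 97, 96, 97, 97]
```

```bash
python3 - <<'E'
from h import *
d=load('w1'); a=np.radians(-11.45); ex=np.array([np.cos(a),np.sin(a)]); ey=np.array([-ex[1],ex[0]])
c0=np.array([474,-175.5])
for n,p in(('Lin',(225,45.7)),('Lin2',(420,46.5)),('Rin',(235,258.7)),('Lout',(225,38.7)),('Rout',(235,263))):
    w=onz(d,p,145)[:2]-c0; print(n,'x',(w@ex).round(1),'y',(w@ey).round(1))
for n,p in(('rear',(203,100)),('rear2',(212,180))):
    w=onz(d,p,145)[:2]-c0; print(n,'x',(w@ex).round(1))
E
python3 -m pendant '{"gripper":[8,8,8,8,8],"slide":[[15,45,0],[35,95,0],[60,145,0],[80,195,0],[105,250,0]],"spin":[-1,-1,-1,-1,-1]}' | grep -E "posi|gap|wrist_force"
```

```text
Lin x -94.4 y 91.1
Lin2 x 53.0 y 90.6
Rin x -101.0 y -88.4
Lout x -93.9 y 95.9
Rout x -101.3 y -92.8
rear x -115.2
rear2 x -114.7
position: [460.6, -110.5, 234.4]
wrist_force: [0.1, 1.3, -7.6]
finger_gap: 12.2
```

```bash
python3 to.py 474 -174 236 -11.45
python3 -m pendant '{"gripper":[8,8,8,8,8],"slide":[[13,32,0],[26,63,0],[26,63,0],[26,63,0],[26,63,0]],"spin":[0,0,0,0,0]}' | grep -E "posi|gap|wrist_force"
python3 to.py 474 -174 195 -11.45
```

```text
t 22.8 pos [ 460.6 -110.5  234.4] yaw -11.6 gap 12.2 F [ 0.1  1.3 -7.6] q6 1.28 tilt [-0.003 -0.002 -1.   ]
slide [26.  59.5 -1.8] spin -0.2
position: [473.9, -175.3, 235.9]
wrist_force: [-0.3, 0.8, -6.9]
finger_gap: 12.2
t 23.43 pos [ 473.9 -175.3  235.9] yaw -11.6 gap 12.2 F [-0.3  0.8 -6.9] q6 1.18 tilt [-0.002 -0.001 -1.   ]
slide [-0.1 -1.3 40.9] spin -0.1
```

```bash
python3 -m pendant '{"gripper":[8,8,8,8,8],"slide":[[0,-1,15],[0,-1,25],[0,-1,35],[0,-1,39],[0,-1,39]],"spin":[0,0,0,0,0]}' | grep -E "posi|gap|wrist_force"
python3 -m pendant '{"gripper":[8,8,8],"slide":[[0,0,2],[0,0,3],[0,0,3]],"spin":[0,0,0]}' | grep -E "posi|wrist_force"
```

```text
position: [474.4, -175.4, 197.6]
wrist_force: [0.8, 0.1, -7.4]
finger_gap: 12.4
position: [474.6, -175.6, 195.0]
wrist_force: [-0.1, -0.2, -8.1]
```

```bash
python3 -m pendant '{"gripper":[8,8],"slide":[[0,0,1],[0,0,1]],"spin":[0,0]}' | grep -E "posi|wrist_force"
python3 -m pendant '{"gripper":[8,8],"slide":[[0,0,1],[0,0,1]],"spin":[0,0]}' | grep -E "posi|wrist_force"
```

```text
position: [474.5, -175.5, 193.8]
wrist_force: [-0.8, 0.4, -9.0]
position: [474.7, -175.7, 193.1]
wrist_force: [0.3, -1.4, -6.4]
```

```bash
python3 -m pendant '{"gripper":[70,70,70,70,70],"slide":[[0,0,0],[0,0,0],[0,0,-10],[0,0,-40],[0,0,-80]],"spin":[0,0,0,0,0]}' | grep -E "posi|gap|wrist_force"
python3 -m pendant '{"gripper":[70,70,70,70,70],"slide":[[0,0,-40],[0,0,-60],[0,0,-60],[0,0,-60],[0,0,-60]],"spin":[0,0,0,0,0]}' | grep -E "clock|posi|gap|wrist_force"
python3 - <<'E'
from h import *
a=np.radians(-11.45); ex=np.array([np.cos(a),np.sin(a)]); ey=np.array([-ex[1],ex[0]]); c0=np.array([474.3,-174.2])
def W(x,y,z): return [*(c0+x*ex+y*ey),z]
d=grab('wrist','w9'); t=grab('top','t9'); s=grab('side','s9')
for n,i in(('top',t),('side',s),('wrist',d)):
    print(n,'jar/bottle on tray',proj(i,[W(-62,40,234),W(62,-40,250)]).round().tolist(),'home',proj(i,[W(338,40,175),W(462,-40,190)]).round().tolist())
# bright lid blobs (low saturation white) in top
for n,i in(('top',t),('side',s)):
    h=cv2.cvtColor(i['color'],cv2.COLOR_RGB2HSV); m=((h[...,1]<40)&(h[...,2]>225)).astype(np.uint8)*255
    for c in cv2.findContours(m,0,1)[0]:
        if cv2.contourArea(c)>40:(u,v),r=cv2.minEnclosingCircle(c);print(n,round(u),round(v),round(r,1),cv2.contourArea(c))
E
```

```text
position: [474.3, -175.3, 274.1]
wrist_force: [0.3, 0.5, -0.1]
finger_gap: 70.1
clock: 26.18
position: [474.0, -175.2, 331.5]
wrist_force: [-0.5, -0.0, 0.4]
finger_gap: 69.5
top jar/bottle on tray [[340.0, 219.0], [377.0, 182.0]] home [[366.0, 90.0], [400.0, 54.0]]
side jar/bottle on tray [[371.0, 146.0], [350.0, 121.0]] home [[263.0, 133.0], [253.0, 113.0]]
wrist jar/bottle on tray [[278.0, 249.0], [373.0, 111.0]] home [[264.0, -290.0], [389.0, -631.0]]
top 204 399 7.5 41.0
top 245 392 23.1 758.5
top 168 389 28.5 1303.0
top 325 350 16.5 172.5
top 294 318 66.2 3735.0
top 360 264 11.2 99.0
top 339 250 18.9 383.0
top 379 236 7.4 72.5
top 318 236 12.1 109.5
top 337 207 7.2 57.5
top 400 206 12.9 114.5
top 160 197 10.0 285.0
top 379 191 21.1 874.0
top 358 176 12.9 115.5
top 383 140 7.5 159.5
top 82 131 21.9 1403.5
top 404 120 38.5 189.0
top 340 100 31.3 125.0
top 387 47 29.6 79.5
side 228 302 15.9 68.0
side 538 309 43.5 1571.0
side 34 318 45.1 3280.5
side 222 281 18.5 698.5
side 58 242 51.4 1211.0
side 383 225 11.7 132.5
side 108 208 7.1 74.0
side 310 208 13.0 113.5
side 401 206 12.8 168.5
side 488 204 30.0 1347.5
side 251 182 10.8 85.5
side 380 176 15.5 77.5
side 369 176 15.5 61.0
side 359 172 15.0 78.5
side 392 174 22.9 59.0
side 543 180 36.3 2131.0
side 602 162 14.0 140.5
side 272 156 16.8 56.5
side 264 154 16.8 59.5
side 254 152 16.8 62.0
side 319 138 14.6 100.0
side 190 163 85.9 1896.5
side 461 6 18.2 330.0
side 117 121 168.3 42729.5
```

```bash
python3 -m pendant '{"gripper":[70,70,70,70,70],"slide":[[0,20,0],[-20,60,0],[-40,100,0],[-60,140,0],[-60,180,0]],"spin":[0,0,0,0,0]}' | grep -E "clock|posi|wrist_force"
for i in 1 2 3; do python3 -m pendant '{"gripper":[70,70,70,70,70],"slide":[[0,0,0],[0,0,0],[0,0,0],[0,0,0],[0,0,0]],"spin":[0,0,0,0,0]}' | grep clock; done
cat > chk.py <<'E'
from h import *
import sys
a=np.radians(-11.45); ex=np.array([np.cos(a),np.sin(a)]); ey=np.array([-ex[1],ex[0]]); c0=np.array([474.3,-174.2])
def W(x,y,z): return [*(c0+x*ex+y*ey),z]
t=grab('top','t'+sys.argv[1]); s=grab('side','s'+sys.argv[1])
print('expected home jar,bottle',proj(t,[W(338,40,172),W(462,-40,160)]).round().tolist())
h=cv2.cvtColor(t['color'],cv2.COLOR_RGB2HSV); m=((h[...,1]<40)&(h[...,2]>225)).astype(np.uint8)*255
for c in cv2.findContours(m,0,1)[0]:
    (u,v),r=cv2.minEnclosingCircle(c)
    if cv2.contourArea(c)>80 and v<240 and 300<u<430:
        w=onz(t,(u,v),168)[:2]-c0; print(round(u),round(v),round(r,1),cv2.contourArea(c),'rack xy@168',(w@ex).round(),(w@ey).round())
E
python3 chk.py 10
```

```text
clock: 26.95
position: [377.5, -341.9, 333.2]
wrist_force: [1.1, -0.2, -0.0]
clock: 27.58
clock: 28.2
clock: 28.82
expected home jar,bottle [[365.0, 90.0], [399.0, 58.0]]
404 120 38.5 168.0 rack xy@168 272.0 -94.0
365 89 8.6 207.0 rack xy@168 342.0 41.0
339 106 38.3 122.5 rack xy@168 274.0 109.0
403 55 12.3 179.0 rack xy@168 469.0 -51.0
```

Run:
```python
from h import *
exec(open('chk.py').read().split("t=grab")[0].replace('import sys',''))
t=load('t10'); s=load('s10')
g=cv2.cvtColor(t['color'],cv2.COLOR_RGB2GRAY); print(g[48:70,388:414]//10)
print('nozzle exp (home)',proj(t,[W(462,-40,190)]).round(),'body',proj(t,[W(462,-40,160)]).round())
print('side: nozzle, shoulder, lid',proj(s,[W(462,-40,186),W(462,-40,158),W(338,40,175)]).round().tolist())
gs=cv2.cvtColor(s['color'],cv2.COLOR_RGB2GRAY); print(gs[102:150:2,235:285:2]//10)
b=load('side0')['color'].astype(int); print('tray side-img change',np.abs(s['color'][150:195,330:400].astype(int)-b[150:195,330:400]).mean())
```

```text
[[14 14 15 17 20 22 21 21 20 19 18 17 15 14 12 12 11 10 10  9  8  8  8  8
   7  8]
 [14 14 15 17 21 22 23 22 22 22 22 21 20 19 18 18 16 15 14 13 12 11 10  9
   8  8]
 [13 14 14 16 19 20 22 22 22 23 23 23 22 22 22 22 21 21 20 18 18 16 15 13
  12 11]
 [14 13 13 13 14 16 18 21 22 23 23 23 23 23 23 23 23 23 22 22 22 21 20 19
  18 17]
 [14 13 11 10 11 14 18 21 22 23 23 22 23 23 23 23 23 22 22 23 23 23 22 22
  22 22]
 [14 13 10  9 12 17 21 23 23 23 22 21 21 22 23 23 22 21 20 20 21 22 22 23
  23 23]
 [14 13 10 11 16 21 23 23 23 21 19 17 17 19 21 23 22 20 17 16 16 17 19 21
  21 22]
 [13 13 11 14 19 23 23 23 21 17 13 12 13 15 20 22 23 21 16 12 10 12 13 16
  17 19]
 [14 12 13 17 22 23 24 23 20 14 11 10 11 13 18 22 23 22 18 12  8  8 10 12
  13 14]
 [13 12 14 19 23 24 24 23 20 13 10  9 10 12 17 22 24 23 19 13  8  7  9 11
  11 12]
 [13 12 15 20 23 24 24 23 21 15 11 10 10 13 18 22 24 23 21 14  8  7  9 10
  11 13]
 [13 12 14 20 23 24 24 24 22 18 14 13 13 17 21 23 24 23 21 14  8  8 10 11
  10 13]
 [13 12 14 19 23 24 24 24 24 22 20 18 19 21 23 24 24 23 20 14  8  8 10 10
  11 14]
 [13 12 13 17 22 24 2
[... 2115 characters left out ...]
0  8 10  9  8
   7]
 [21 22 22 19 10 10 13 12 15 23 25 25 25 25 25 25 24 23 17  8  8 10 10 10
  10]
 [22 21 19 15  9  8  9 11 15 16 19 22 22 22 22 22 22 22 18  8  8 10  9  9
   8]
 [19 16 10  8  8  8  9 11 13 14 17 18 19 20 21 22 22 22 20 10  8  9 10 11
   8]
 [11 10  8  8  8  8  8  8  8 10 16 18 19 20 21 22 23 23 23 13  9  9 10 10
   8]
 [10 10  8  8  8  8  8  8  8  9 16 19 21 22 22 23 24 23 22 16 10  9 10 10
   9]
 [10 10  8  8  8  8  9 10 10  9 14 18 20 22 22 22 22 22 21 15  9  9 12 13
  11]
 [11 11 10  9  9 10 11 11 10  9 12 17 18 19 20 21 21 21 20 15  9 10 12 11
  10]
 [ 9  9 10 10 12 11 11 11 10 10 11 15 17 17 19 19 19 19 19 16 12 11 10 10
  10]]
tray side-img change 33.292169312169314
```

```bash
for i in 1 2; do python3 -m pendant '{"gripper":[70,70,70,70,70],"slide":[[0,0,0],[0,0,0],[0,0,0],[0,0,0],[0,0,0]],"spin":[0,0,0,0,0]}' | grep clock; done
python3 chk.py 11
python3 - <<'E'
from h import *
from plant import job_done
s=load('s11')['color'][140:200,300:405].astype(int); print('still since last',np.abs(s-load('s10')['color'][140:200,300:405]).mean(), 'lane', np.abs(load('t11')['color'][30:240,310:420].astype(int)-load('t10')['color'][30:240,310:420]).mean())
print(job_done())
E
```

```text
clock: 29.55
clock: 30.18
expected home jar,bottle [[365.0, 90.0], [399.0, 58.0]]
404 120 38.5 167.0 rack xy@168 272.0 -94.0
365 89 8.5 207.0 rack xy@168 343.0 41.0
339 106 38.3 123.5 rack xy@168 274.0 109.0
403 55 12.3 181.0 rack xy@168 469.0 -51.0
still since last 0.7138624338624339 lane 2.0943290043290044
the job is handed in; nothing more can be done
None
```

The job is handed in at about 30 s on the robot clock: the tape roll lies flat on the table right of the tray, and the caddy rolled by itself to the lane's end stop with the glue bottle and paint jar still standing in it.

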